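# Set the decorating wheel to its index and lock it with the yoke

### The job

Turn the decorating wheel until the arrow on it points at the fixed index block, then swing the bent steel yoke over and down until it is fully home, with both of its ends resting in the two notches on the wheel. Leave the glass tumbler beside the turntable standing where it is.

Things in the scene. Friction and masses are not known exactly. Their poses are not given: they have to be found in the camera images.
- turntable: the fixed base of the decorating turntable: a plywood board 250 mm (x) by 290 mm (y, from -123 to +167 mm), 12 mm thick, screwed to the bench. Origin: on the wheel's axis, at bench level; z up. In its own axes the index block stands at -x, and the yoke's two hinge posts (14 x 24 mm, top 98 mm above the bench) at x = +-62, y = +130 mm
- wheel (a joint): angle of the aluminium wheel (200 mm across, top face 45 mm above the bench) about its vertical axis, rad: 0 when its arrow points at the index block, positive is counter-clockwise seen from above; range -2.6 to 2.6. It has a light friction (about 1.3 N at the post) and stays where it is left. A white saucer 68 mm wide and 12 mm high is fixed in its middle
- wheel_axis (a point): centre of the wheel's top face, 45 mm above the bench; its axes turn with the wheel
- post (a point): middle of the upright wooden hand post on the wheel, 16 mm thick, rising from the wheel's face (45 mm above the bench) to 95 mm; this point is at 70 mm, 82 mm from the wheel's axis. The post stands a quarter turn counter-clockwise of the arrow; with the wheel at 0 it is on the -y side of the base. The rim round the post is free for a fingertip
- arrow_tip (a point): tip of the flat dark arrow on the wheel's face, 98 mm from the axis, 47 mm above the bench (the wheel's own -x direction)
- index_tip (a point): point of the fixed dark wedge-shaped index beside the wheel, 104 mm from the axis, 45 mm above the bench (on a block 26 mm wide, top 49 mm above the bench)
- yoke (a joint): angle of the yoke about its horizontal hinge, rad: 0 when fully down (legs and tab level), grows as it is raised; pi/2 is upright, at the start it leans away from the wheel (1.75 to 2.0); range 0 to 2.2. A stiff hinge: it stays where it is left and takes about 3 N at the tab's end to move
- yoke_hinge (a point): middle of the yoke's hinge axis, 85 mm above the bench, 130 mm from the wheel's axis on the base's +y side; the hinge axis runs along the base's x
- tab_end (a point): middle of the far edge of the yoke's flat push tab: a steel plate 50 mm wide (along the hinge axis), 5 mm thick with an 8 mm thick round edge, reaching 84 mm from the hinge; this point is 80 mm from the hinge. It lies between the two legs
- end_a (a point): point on the yoke's first leg, 70 mm from the hinge. The yoke is a steel rod 10 mm thick bent to a U, with two straight legs 95 mm long and 90 mm apart (centres), the tab between them
- end_b (a point): the same point on the second leg
- notch_a (a point): seat of end_a: where that point lies when the yoke is home. A dark block on the wheel, 30 mm wide, 24 mm long, top 94 mm above the bench, with an open-topped notch 16 mm wide for the 10 mm leg (3 mm play each side); this point is 85 mm above the bench, 75 mm from the wheel's axis
- notch_b (a point): seat of end_b, in the second such block, 90 mm from the first
- tumbler: bystander: open glass tumbler, 72 mm wide, 85 mm tall, standing beside the turntable; origin at the centre of its underside

How it is judged:
By the outcome, as a careful person would: the job done as asked, in the order asked, and still so for the second after the job is handed in, with the robot touching nothing.
It also fails if it takes over 61 s, if anything falls off the work surface, if the arm or the gripper's body presses on something with over 40 N, if the wrist force passes 120 N, or if a joint passes its speed limit or range.

### The arm

A 7-joint arm with a two-finger parallel gripper is mounted at the origin on the work surface. World frame = base frame: x ahead of the robot, y to its left, z up, the work surface at z = 0. Lengths are in m, angles in rad, forces in N, time in s.
With the tool pointing down it reaches from about 0.4 to 0.85 m from the base axis. Payload 4.4 kg.
Tool frame: the origin (TCP) lies at the very end of the fingers, on their centre line; the grasp point (between the pads) lies 19 mm behind it; x points along the fingers, y is the direction in which the jaws open and shut, and the axes are right-handed (so a half turn about x gives the same grasp; the last joint's range is limited). The gripper opens to 94 mm and grips with 3 to 60 N. Pads are 16 mm wide; open, the fingers measure 119 mm over their backs; the gripper's body (75 mm by 177 mm) begins 78 mm behind the grasp point.
Start: joints at [1.1, 0.628, 0.038, 1.517, -0.027, 0.996, -0.02], TCP at [0.256, -0.597, 0.205] pointing down, gripper open.
Joint ranges: [-3.06, 3.06], [-0.37, 2.12], [-1.25, 1.32], [0.18, 2.47], [-1.1, 4.24], [0.23, 1.98], [-2.94, 2.94]. Speed limits (rad/s): [2.57, 2.57, 3.14, 3.14, 3.14, 3.14, 3.14].

### API

Orientations are given as a unit quaternion [w, x, y, z].
In Python, from workcell import arm, get_image, get_calibration, close_job, trace, place_of gives the robot as it stands. The module is installed in compiled form; this text tells all that it offers.
- The arm moves only by the shell command python3 -m pendant 'ROWS' [FORCE]. ROWS is JSON, a list that holds one entry, the list of rows, each a list of 7 numbers: the turn, a rotation vector about the tool's x, y, z in degrees, then the shift along the tool's x, y, z in m, then the finger opening in m, from 0 to 0.094. A call has 1 to 5 rows; each row is the pose to reach, as a shift and turn from the pose commanded when the call began, along the tool's axes at that moment; what a row does not reach only later rows make up. A row lasts 1/12 s, in which the tool goes at most 41.7 mm and 7.16 degrees, less where a joint would pass 70% of its speed; a pose out of reach is approached as far as the arm can. A call with a gripper value outside its range is refused whole. The fingers move at their own pace and stop on an object; FORCE is the grip in N (left out, the last holds). Time passes only in rows, so rows that repeat a pose let the fingers close. It gives the time, the measured TCP pose, the force and the opening at its end, in the units of the state.
- arm.read_state(): the state, without advancing time (a new reading comes with each control period).
- get_image(name): name is "scene" or "top" or "wrist"; returns (picture, depth): 480x640x3 uint8, red, green, blue; 480x640 float32, m along the optical axis (not along the pixel's ray), 0 where there is no reading.
- get_calibration(name): a dict with "vfov" (degrees; the focal length in pixels is half the picture's height over the tangent of half this angle, whatever the lens; pixels are square), "cx", "cy" (the principal point, pixels), "position" and "orientation" of the camera in the world. Camera axes: x right, y down, z forward; pixel columns grow to the right and rows downward; lengths in m; the calibration is good to about 2 mm. A picture is of the moment at which its call begins: read the wrist's pose just before it. get_calibration takes no time and is no camera call; for the wrist camera it gives the pose at the moment of the call.
- close_job(): hands the job in, once; it reports no verdict.
Trained networks look in the newest picture that a camera, given by its name, has taken for a name from the list of things; names that differ only in an ending like _2 or _b are one class to them, and where a whole thing is asked for, a point or a joint stands for the part that bears it (a point fixed in the world has none). Each returns a list of dicts, best first, with "confidence" (0 to 1); they miss things now and then, are a little off and sometimes report something else, mostly with a low value. They report only what shows in the picture. A call takes as long as a camera call.
- trace(name, camera): "region" (480x640 bool, what is visible of it).
- place_of(name, camera): "xyz" ([x, y, z] in m, in world coordinates, good to about 4 mm: a listed point, or the origin of a listed thing).
The state is a dict: "time": time; "qpos": joint angles; "qd": joint speeds; "joint_torque": joint torques, N m; "position": TCP position; "orientation": TCP orientation; "force": force on the tool from outside, world axes, zero at the start; "ft_torque": the same for the moment, N m; "finger_gap": finger opening in m.
Only numpy, scipy, OpenCV 4.12 (cv2) and the standard library are available. Lean on these libraries where they do the work, as an engineer would, in place of code of your own. Each camera call takes 0.05 s, during which the arm holds its last target.

## Working session

There is one attempt and no reset: what is moved stays moved. The work goes in short steps, Python scripts to look and compute and a shell command to move; the robot and the scene stay as the last step left them, time stands still between calls to the robot, and variables do not carry over. Pictures are saved under pics/ and viewed, and the job is handed in when it is done.

```bash
mkdir -p pics; cat > h.py <<'E'
import numpy as np, cv2
from workcell import arm, get_image, get_calibration, trace, place_of
from scipy.spatial.transform import Rotation as R
def rot(q): return R.from_quat([q[1],q[2],q[3],q[0]]).as_matrix()
def save(n,p): cv2.imwrite('pics/'+p,cv2.cvtColor(n,cv2.COLOR_RGB2BGR))
def cal(name):
    c=get_calibration(name); f=240/np.tan(np.radians(c['vfov'])/2); return c,f
def unproj(name,u,v,d):
    c,f=cal(name); p=np.array([(u-c['cx'])/f*d,(v-c['cy'])/f*d,d]); return np.array(c['position'])+rot(c['orientation'])@p
def proj(name,X):
    c,f=cal(name); p=rot(c['orientation']).T@(np.array(X)-c['position']); return c['cx']+f*p[0]/p[2],c['cy']+f*p[1]/p[2]
E
python3 - <<'E'
from h import *
np.set_printoptions(precision=4,suppress=True)
s=arm.read_state(); print(s['time'],s['position'],s['orientation'],s['force'],s['finger_gap'])
print(rot(s['orientation']))
for n in ['scene','top','wrist']:
    im,d=get_image(n); save(im,n+'0.png'); np.save(n+'0.npy',d); print(n,get_calibration(n))
for t in ['turntable','wheel_axis','post','arrow_tip','index_tip','yoke_hinge','tab_end','end_a','notch_a','tumbler']:
    for n in ['scene','top']:
        print(t,n,[(np.round(r['xyz'],4).tolist(),round(r['confidence'],2)) for r in place_of(t,n)[:3]])
print(arm.read_state()['time'])
E
```

```text
0.0 [ 0.2558 -0.5969  0.2046] [-0.1415 -0.6925 -0.1428  0.6928] [0.1806 0.0572 0.0124] 0.09400021445582499
[[-0.0008  0.3939 -0.9192]
 [ 0.0017 -0.9192 -0.3939]
 [-1.     -0.0018  0.    ]]
scene {'vfov': 44.96284704965609, 'cx': 311.6406453435991, 'cy': 230.59724075441366, 'position': array([1.2277, 0.1874, 0.565 ]), 'orientation': array([-0.2762,  0.5469,  0.6974, -0.3718])}
top {'vfov': 44.508365772468494, 'cx': 320.6817436486081, 'cy': 238.02012477328515, 'position': array([ 0.3985, -0.0044,  1.0551]), 'orientation': array([-0.0597,  0.7114, -0.6983,  0.0511])}
wrist {'vfov': 58.69354230098943, 'cx': 318.2693139027065, 'cy': 240.0877187612539, 'position': array([ 0.3272, -0.5678,  0.3828]), 'orientation': array([ 0.1116,  0.8272, -0.5457, -0.0742])}
turntable scene [([0.5339, -0.0766, -0.0006], 0.97)]
turntable top [([0.5321, -0.073, -0.0022], 0.97), ([0.4665, 0.0615, 0.1614], 0.73)]
wheel_axis scene [([0.5301, -0.0755, 0.046], 0.8)]
wheel_axis top [([0.5335, -0.0765, 0.0428], 0.67), ([0.4764, 0.0388, 0.0831], 0.54)]
post scene [([0.6137, -0.0886, 0.0685], 0.6)]
post top [([0.612,
[... 283 characters left out ...]
837], 0.35), ([0.6131, -0.0889, 0.07], 0.18)]
yoke_hinge scene [([0.4728, 0.0473, 0.0832], 0.58)]
yoke_hinge top [([0.4765, 0.0403, 0.0862], 0.55)]
tab_end scene [([0.4659, 0.0575, 0.166], 0.89)]
tab_end top [([0.4646, 0.0615, 0.1616], 0.8)]
end_a scene [([0.5058, 0.0727, 0.1524], 0.73), ([0.4236, 0.0403, 0.157], 0.73), ([0.4789, -0.0219, 0.0881], 0.66)]
end_a top [([0.4246, 0.036, 0.1569], 0.89), ([0.5042, 0.08, 0.1511], 0.68)]
notch_a scene [([0.4785, -0.0176, 0.0835], 0.97), ([0.5056, 0.0766, 0.1508], 0.43)]
notch_a top [([0.4826, -0.0218, 0.0836], 0.97), ([0.4692, -0.11, 0.0828], 0.75)]
tumbler scene [([0.6537, -0.2333, 0.0012], 0.65)]
tumbler top [([0.6581, -0.2329, 0.0002], 0.61)]
1.15
```

View pics/top0.png

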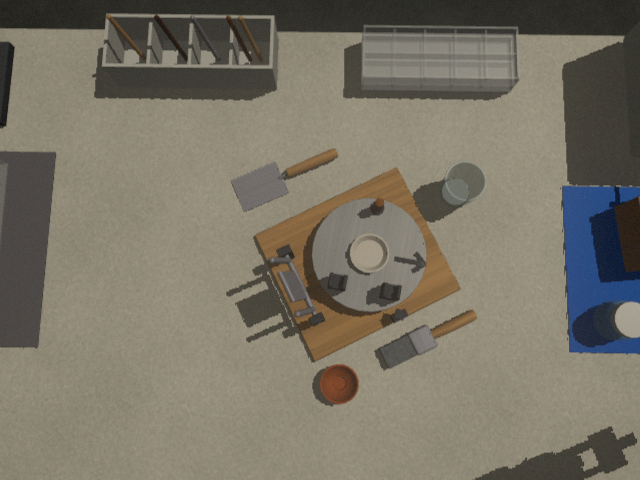

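View pics/scene0.png

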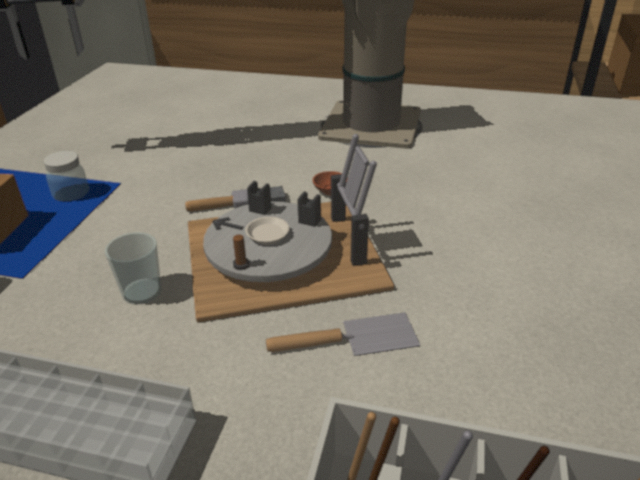

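The top view shows the wheel centre near (370,255), the arrow at (415,260), the post at (377,205), the notch blocks at (338,283) and (390,291), the index at (397,315), the raised yoke near (293,285) and the tumbler at (463,185). The scene view agrees with it. By the networks' points, the base yaw is about 26° and the wheel sits at about +53°.

I'll fit this more tightly and plan the moves. The plan is to grasp the post with the jaws along the tangent and swing it clockwise.

```bash
cat >> h.py <<'E'
def go(target,yaw):
    "yaw: world angle of tool y, deg; tool pointing down. prints rotvec (deg) & shift in tool axes"
    s=arm.read_state(); M=rot(s['orientation']); y=np.radians(yaw)
    T=np.column_stack([[0,0,-1],[np.cos(y),np.sin(y),0],np.cross([0,0,-1],[np.cos(y),np.sin(y),0])])
    rv=R.from_matrix(M.T@T).as_rotvec(degrees=True); sh=M.T@(np.array(target)-s['position'])
    print('t',round(s['time'],2),'pos',np.round(s['position'],4),'yaw',round(np.degrees(np.arctan2(M[1,1],M[0,1])),2),'F',np.round(s['force'],1),'gap',round(s['finger_gap'],4))
    print('rot',np.round(rv,2),'shift',np.round(sh,4),'dist',round(np.linalg.norm(sh),3),'q',np.round(s['qpos'],2))
E
cat > fit.py <<'E'
from scipy.optimize import least_squares
import numpy as np
A=np.array
obs={'ax':[(.5301,-.0755),(.5335,-.0765),(.5339,-.0766),(.5321,-.073)],'post':[(.6137,-.0886),(.612,-.0868)],'arr':[(.5122,-.1657),(.5171,-.1681)],'idx':[(.4428,-.1184),(.4404,-.123)],'hin':[(.4728,.0473),(.4765,.0403)]}
def model(p):
    x,y,b,w=p; r=lambda rad,a:A([x+rad*np.cos(a),y+rad*np.sin(a)])
    return {'ax':A([x,y]),'post':r(.082,b+w-np.pi/2),'arr':r(.098,b+w+np.pi),'idx':r(.104,b+np.pi),'hin':r(.13,b+np.pi/2)}
f=lambda p:np.concatenate([(A(o)-model(p)[k]) for k in obs for o in obs[k]])
s=least_squares(f,[.532,-.076,.45,.9]); p=s.x
print(p,np.degrees(p[2:]),np.abs(s.fun).max())
for k,v in model(p).items(): print(k,v.round(4))
E
python3 fit.py; python3 -c "
from h import *
go([.612,-.088,.2],80)"
```

```text
[ 0.53294521 -0.07330394  0.46835623  0.91555402] [26.83483552 52.45738122] 0.004603437687972091
ax [ 0.5329 -0.0733]
post [ 0.6135 -0.0885]
arr [ 0.5147 -0.1696]
idx [ 0.4401 -0.1203]
hin [0.4743 0.0427]
t 1.15 pos [ 0.256  -0.5975  0.2055] yaw -66.81 F [-0.3  0.2  0.9] gap 0.0944
rot [-146.81    0.     -0.  ] shift [ 0.0055 -0.3281 -0.5279] dist 0.622 q [ 1.1   0.63  0.04  1.52 -0.03  1.   -0.02]
```

```bash
python3 -m pendant '[[[-7,0,0,0,-0.016,-0.026,0.094],[-14,0,0,0,-0.032,-0.052,0.08],[-21,0,0,0,-0.048,-0.078,0.06],[-28,0,0,0,-0.064,-0.104,0.06],[-35,0,0,0,-0.08,-0.13,0.06]]]'; python3 -c "
from h import *
go([.6135,-.0885,.2],79.5)"
```

```text
time: 1.57
position: [0.3447, -0.4716, 0.2056]
orientation: [0.346, 0.617, 0.345, -0.617]
force: [-0.2, -0.9, -0.5]
finger_gap: 0.071
t 1.57 pos [ 0.3447 -0.4716  0.2056] yaw -31.48 F [-0.2 -0.9 -0.5] gap 0.071
rot [-1.1098e+02  3.0000e-02 -0.0000e+00] shift [ 0.0056  0.0292 -0.4671] dist 0.468 q [ 0.98  0.53 -0.14  1.7   0.09  0.91  0.26]
```

```bash
python3 -m pendant '[[[-7,0,0,0,0.002,-0.03,0.06],[-14,0,0,0,0.004,-0.06,0.06],[-21,0,0,0,0.006,-0.09,0.06],[-28,0,0,0,0.008,-0.12,0.06],[-35,0,0,0,0.01,-0.15,0.06]]]'; python3 -c "
from h import *
go([.6135,-.0885,.2],79.5)"
```

```text
time: 1.98
position: [0.4322, -0.3494, 0.2058]
orientation: [0.515, 0.484, 0.515, -0.484]
force: [-0.2, 0.1, 0.1]
finger_gap: 0.0599
t 1.98 pos [ 0.4322 -0.3494  0.2058] yaw 3.52 F [-0.2  0.1  0.1] gap 0.0599
rot [-7.598e+01  3.000e-02  0.000e+00] shift [ 0.0057  0.1969 -0.2493] dist 0.318 q [ 0.84  0.51 -0.31  1.78  0.19  0.89  0.5 ]
```

```bash
python3 -m pendant '[[[-7,0,0,0,0.018,-0.023,0.06],[-14,0,0,0,0.036,-0.046,0.06],[-21,0,0,0,0.054,-0.069,0.06],[-28,0,0,0,0.072,-0.092,0.06],[-35,0,0,0,0.09,-0.115,0.06]]]'; python3 -c "
from h import *
go([.6135,-.0885,.2],79.5)"
```

```text
time: 2.4
position: [0.5157, -0.2297, 0.2057]
orientation: [0.637, 0.307, 0.637, -0.307]
force: [0.2, 0.1, -0.7]
finger_gap: 0.0601
t 2.4 pos [ 0.5157 -0.2297  0.2057] yaw 38.52 F [ 0.2  0.1 -0.7] gap 0.0601
rot [-4.098e+01  3.000e-02  1.000e-02] shift [ 0.0057  0.1644 -0.0496] dist 0.172 q [ 0.68  0.54 -0.48  1.75  0.3   0.92  0.75]
```

```bash
python3 -m pendant '[[[-7,0,0,0,0.033,-0.012,0.06],[-14,0,0,0,0.066,-0.024,0.05],[-21,0,0,0,0.1,-0.035,0.045],[-28,0,0,0,0.135,-0.05,0.045],[-35,0,0,0,0.16,-0.058,0.045]]]'; python3 -c "
from h import *
go([.6135,-.0885,.2],79.5)"
```

```text
time: 2.82
position: [0.6062, -0.0821, 0.2059]
orientation: [0.7, 0.101, 0.7, -0.1]
force: [0.1, 0.1, 0.7]
finger_gap: 0.0451
t 2.82 pos [ 0.6062 -0.0821  0.2059] yaw 73.69 F [0.1 0.1 0.7] gap 0.0451
rot [-5.81  0.05 -0.12] shift [ 0.0059 -0.0041  0.0088] dist 0.011 q [ 0.47  0.64 -0.64  1.62  0.43  1.03  0.99]
```

```bash
python3 -m pendant '[[[-5.8,0,0,0.02,-0.004,0.009,0.045],[-5.8,0,0,0.05,-0.004,0.009,0.045],[-5.8,0,0,0.07,-0.004,0.009,0.045],[-5.8,0,0,0.07,-0.004,0.009,0.045]]]'; python3 - <<'E'
from h import *
im,d=get_image('wrist'); save(im,'wrist1.png'); np.save('wrist1.npy',d)
for t in ['post','arrow_tip','wheel_axis','index_tip','notch_a']:
    print(t,[(np.round(r['xyz'],4).tolist(),round(r['confidence'],2)) for r in place_of(t,'wrist')[:3]])
go([.6135,-.0885,.064],79.5)
E
```

```text
time: 3.15
position: [0.6093, -0.0931, 0.1312]
orientation: [0.701, 0.068, 0.707, -0.068]
force: [-1.0, -1.1, 0.1]
finger_gap: 0.0449
post [([0.6117, -0.0856, 0.0695], 0.9)]
arrow_tip []
wheel_axis [([0.5305, -0.0696, 0.0441], 0.86)]
index_tip []
notch_a []
t 3.45 pos [ 0.6135 -0.0927  0.1373] yaw 78.97 F [-0.3  0.6 -0.4] gap 0.0452
rot [-0.53  0.17 -0.01] shift [ 0.0733  0.0041 -0.001 ] dist 0.073 q [ 0.47  0.73 -0.61  1.66  0.51  0.91  1.03]
```

View pics/wrist1.png

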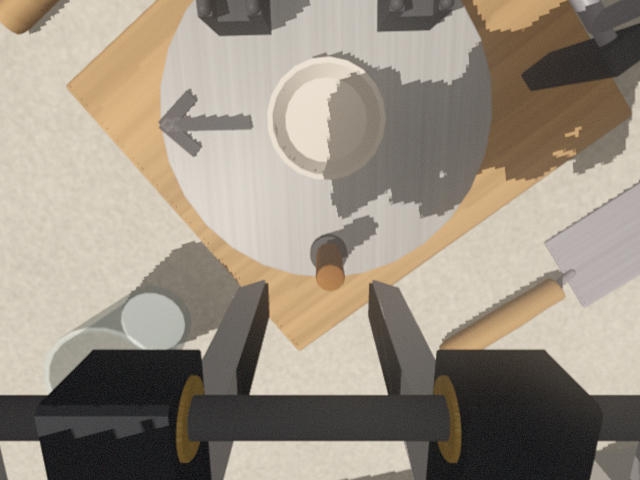

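The wrist view shows the post at about (330,265), centred between the open fingers at columns 265 and 375. The tumbler, at (110,350), is clear to the left. I'll descend and close gently.

```bash
python3 -m pendant '[[[0,0,0,0.025,0.005,0,0.045],[0,0,0,0.05,0.005,0,0.045],[0,0,0,0.068,0.005,0,0.045],[0,0,0,0.072,0.005,0,0.045],[0,0,0,0.072,0.005,0,0.03]]]' 8;python3 -m pendant '[[[0,0,0,0,0,0,0.01],[0,0,0,0,0,0,0.005],[0,0,0,0,0,0,0.005],[0,0,0,0,0,0,0.005]]]' 8;  python3 -c "
from h import *
go([.6135,-.0885,.064],79.5)"
```

```text
time: 3.87
position: [0.613, -0.0878, 0.0633]
orientation: [0.704, 0.068, 0.704, -0.068]
force: [0.7, 0.8, 0.1]
finger_gap: 0.0413
time: 4.2
position: [0.6141, -0.0878, 0.0647]
orientation: [0.705, 0.068, 0.703, -0.068]
force: [-0.7, -1.0, 2.9]
finger_gap: 0.0157
t 4.2 pos [ 0.6141 -0.0878  0.0647] yaw 78.98 F [-0.7 -1.   2.9] gap 0.0157
rot [-0.52  0.12 -0.01] shift [ 0.0007 -0.0008 -0.0005] dist 0.001 q [ 0.43  0.82 -0.56  1.71  0.58  0.78  0.97]
```

```bash
python3 -m pendant '[[[6,0,0,0,-0.0086,-0.0005,0.005],[12,0,0,0,-0.0171,-0.0018,0.005],[18,0,0,0,-0.0254,-0.004,0.005],[24,0,0,0,-0.0334,-0.0071,0.005],[24,0,0,0,-0.0334,-0.0071,0.005]]]';  python3 -c "
from h import *
go([.6135,-.0885,.064],79.5)
p=arm.read_state()['position'];v=p[:2]-np.array([.5325,-.0745]);print(np.hypot(*v),np.degrees(np.arctan2(v[1],v[0])))"
```

```text
time: 4.62
position: [0.6006, -0.1209, 0.0647]
orientation: [0.675, 0.214, 0.673, -0.215]
force: [-0.4, -0.1, 2.3]
finger_gap: 0.0156
t 4.62 pos [ 0.6006 -0.1209  0.0647] yaw 54.73 F [-0.4 -0.1  2.3] gap 0.0156
rot [-24.77   0.15   0.05] shift [ 0.0006  0.0339 -0.0081] dist 0.035 q [ 0.42  0.79 -0.45  1.74  0.48  0.73  0.68]
0.08236274418053528 -34.285765044583094
```

Going smoothly, with low forces. The next arc is another 24°, then I'll look.

```bash
python3 -m pendant '[[[6,0,0,0,-0.0086,-0.0005,0.005],[12,0,0,0,-0.0171,-0.0018,0.005],[18,0,0,0,-0.0254,-0.004,0.005],[24,0,0,0,-0.0334,-0.0071,0.005],[24,0,0,0,-0.0334,-0.0071,0.005]]]';  python3 - <<'E'
from h import *
go([.6135,-.0885,.064],79.5)
p=arm.read_state()['position'];v=p[:2]-np.array([.5325,-.0745]);print(np.hypot(*v),np.degrees(np.arctan2(v[1],v[0])))
for n in ['scene','top','wrist']:
    im,d=get_image(n); save(im,n+'2.png'); np.save(n+'2.npy',d)
    for t in ['arrow_tip','index_tip','wheel_axis','notch_a']:
        print(n,t,[(np.round(r['xyz'],4).tolist(),round(r['confidence'],2)) for r in place_of(t,n)[:3]])
im=cv2.imread('pics/scene2.png')[130:330,130:430]; cv2.imwrite('pics/scene2c.png',cv2.resize(im,None,fx=2.6,fy=2.6,interpolation=cv2.INTER_CUBIC))
im=cv2.imread('pics/top2.png')[150:370,230:510]; cv2.imwrite('pics/top2c.png',cv2.resize(im,None,fx=2.6,fy=2.6,interpolation=cv2.INTER_CUBIC))
E
```

```text
time: 5.03
position: [0.5755, -0.1442, 0.0646]
orientation: [0.616, 0.348, 0.614, -0.349]
force: [0.7, -3.4, 3.9]
finger_gap: 0.0156
t 5.03 pos [ 0.5755 -0.1442  0.0646] yaw 30.91 F [ 0.7 -3.4  3.9] gap 0.0156
rot [-48.59   0.17   0.05] shift [ 0.0006  0.0612 -0.0283] dist 0.067 q [ 0.41  0.75 -0.33  1.79  0.38  0.66  0.39]
0.08190979320555031 -58.3518270503514
scene arrow_tip [([0.4469, -0.1216, 0.0448], 0.85)]
scene index_tip [([0.4406, -0.1193, 0.0428], 0.93)]
scene wheel_axis [([0.5297, -0.0747, 0.0482], 0.93), ([0.4628, 0.0602, 0.1649], 0.28)]
scene notch_a [([0.54, 0.0005, 0.0901], 0.81), ([0.4642, -0.0453, 0.0829], 0.57)]
top arrow_tip [([0.4496, -0.1237, 0.0442], 0.59)]
top index_tip [([0.4417, -0.1221, 0.0471], 0.66)]
top wheel_axis [([0.5368, -0.0762, 0.0427], 0.64)]
top notch_a [([0.4646, -0.0471, 0.0849], 0.88), ([0.5391, 0.0031, 0.0839], 0.81)]
wrist arrow_tip [([0.4459, -0.1292, 0.0488], 0.89), ([0.5307, -0.0742, -0.0007], 0.58)]
wrist index_tip [([0.4361, -0.1213, 0.046], 0.96)]
wrist wheel_axis [([0.5314, -0.0721, 0.0429], 0.85)]
wrist notch_a []
```

View pics/scene2c.png

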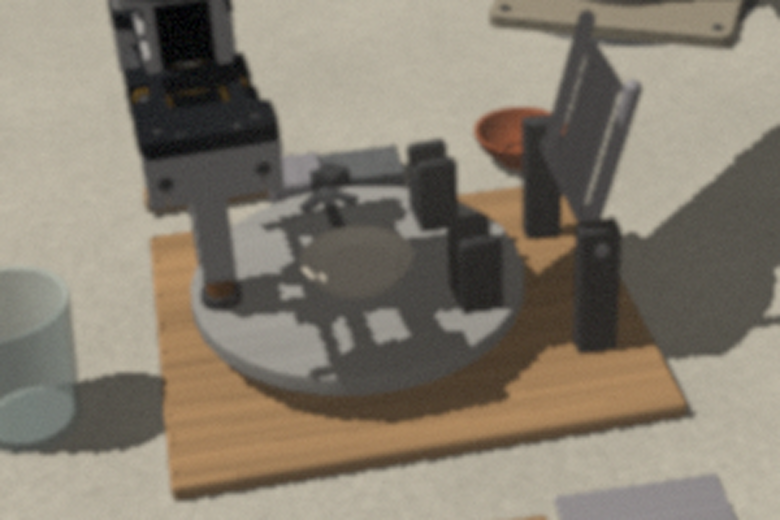

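View pics/top2c.png

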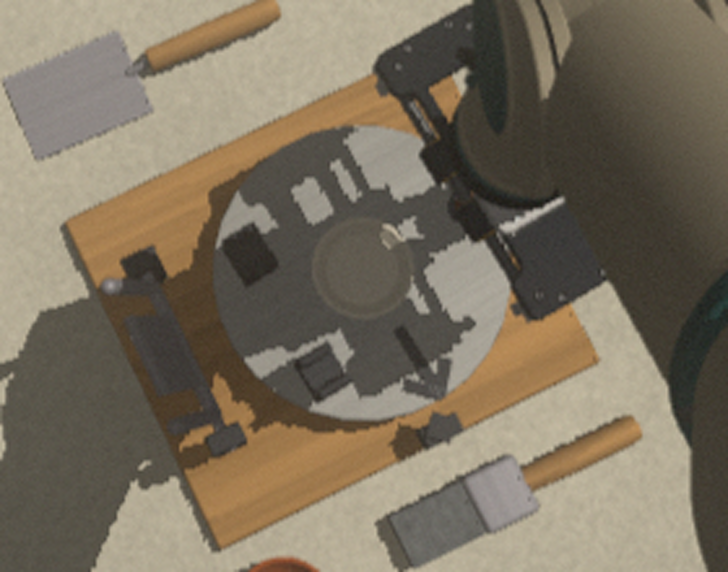

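View pics/wrist2.png

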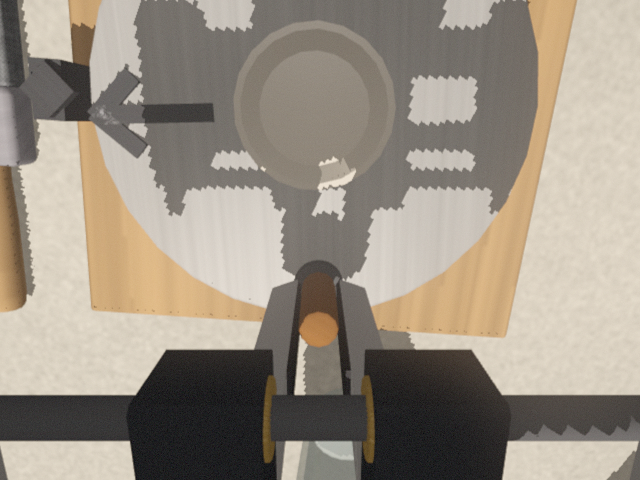

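```bash
python3 - <<'E'
import cv2
im=cv2.imread('pics/wrist2.png')[20:180,10:220]; cv2.imwrite('pics/wrist2c.png',cv2.resize(im,None,fx=3.6,fy=3.6,interpolation=cv2.INTER_CUBIC))
E
```

```text
(no output)
```

View pics/wrist2c.png

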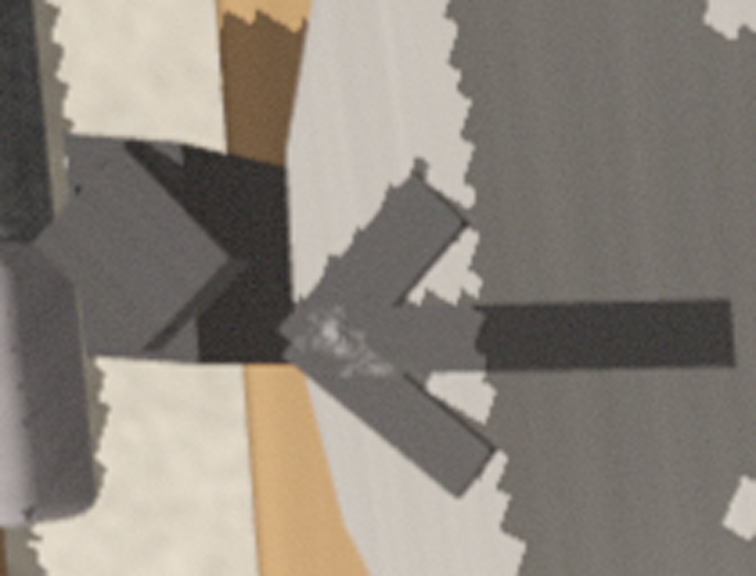

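```bash
cat >> h.py <<'E'
def onplane(c,f,u,v,z):
    d=rot(c['orientation'])@np.array([(u-c['cx'])/f,(v-c['cy'])/f,1]); p=np.array(c['position']); return p+d*(z-p[2])/d[2]
E
python3 - <<'E'
from h import *
c,f=cal('wrist')
idx=onplane(c,f,78,92.8,.045); arr=onplane(c,f,88.6,111.7,.047); tail=onplane(c,f,213.3,112.5,.047); sau=onplane(c,f,314.5,105,.057)
print(idx,arr,tail,sau)
a=lambda v:np.degrees(np.arctan2(v[1],v[0]))
for ax in [sau[:2],np.array([.5329,-.0733]),np.array([.5325,-.0755])]:
    vi=idx[:2]-ax; va=arr[:2]-ax; print(np.hypot(*vi),np.hypot(*va),a(vi)%360,a(va)%360,'wheel',a(va)%360-a(vi)%360)
print('shaft dir',a(arr-tail)%360)
E
```

```text
[ 0.44048991 -0.12235508  0.045     ] [ 0.4484814  -0.12682032  0.047     ] [ 0.49533793 -0.09880631  0.047     ] [ 0.53189875 -0.07337542  0.057     ]
0.10370431504236022 0.09906973242759777 208.18377290202562 212.64739822648912 wheel 4.463625324463493
0.10462325937744889 0.09995460937675688 207.96120423953806 212.37417988954763 wheel 4.412975650009571
0.10325335809873151 0.09845252484898888 206.9869475415359 211.41746071784914 wheel 4.430513176313241
shaft dir 210.873850984933
```

```bash
python3 -m pendant '[[[2.2,0,0,0,-0.0032,-0.0001,0.005],[4.4,0,0,0,-0.0063,-0.0002,0.005],[4.4,0,0,0,-0.0063,-0.0002,0.005],[4.4,0,0,0,-0.0063,-0.0002,0.005]]]';  python3 - <<'E'
from h import *
p=arm.read_state()['position'];v=p[:2]-np.array([.5325,-.0745]);print(np.hypot(*v),np.degrees(np.arctan2(v[1],v[0])))
c,f=cal('wrist'); print(proj('wrist',[.5319,-.0734,.045]))
im,d=get_image('wrist'); save(im,'wrist3.png'); np.save('w3.npy',[c['position']])
im=im[20:180,10:220]; save(cv2.resize(im,None,fx=3.6,fy=3.6,interpolation=cv2.INTER_CUBIC),'wrist3c.png')
E
```

```text
time: 6.12
position: [0.5715, -0.1464, 0.0646]
orientation: [0.604, 0.37, 0.601, -0.37]
force: [2.7, -3.8, 6.3]
finger_gap: 0.0156
0.08177398203491654 -61.505087751860614
(np.float64(313.29046848230655), np.float64(106.31708642672504))
```

View pics/wrist3c.png

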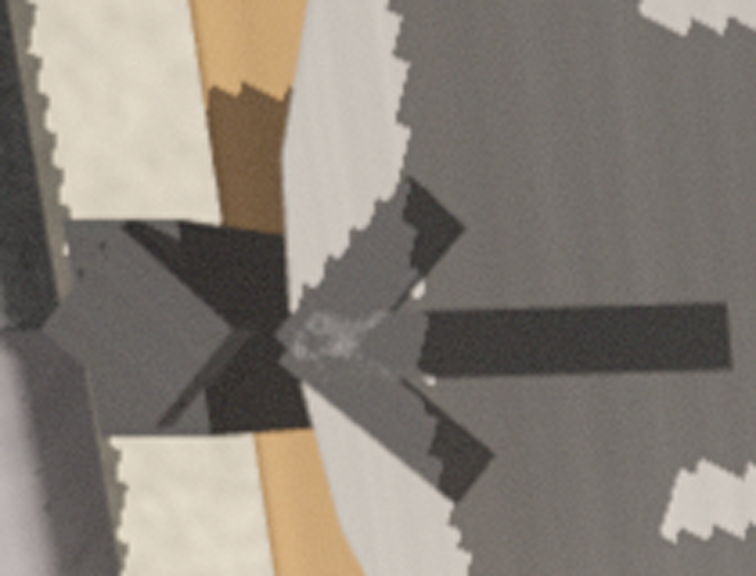

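View pics/wrist3.png

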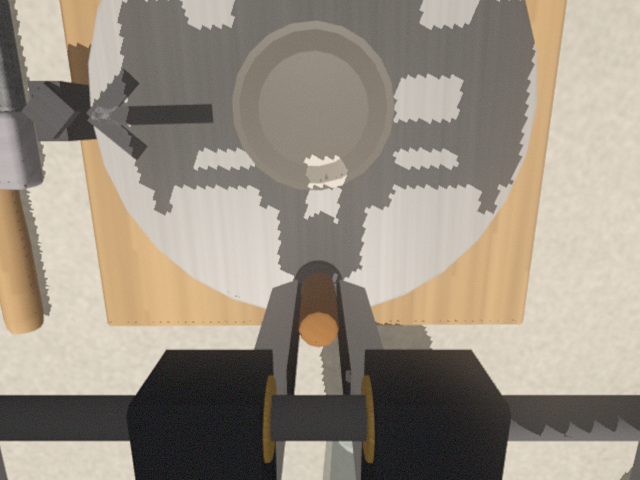

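```bash
python3 - <<'E'
from h import *
c,f=cal('wrist')
idx=onplane(c,f,78.6,112.3,.045); arr=onplane(c,f,87,113,.047); tail=onplane(c,f,212.2,113.6,.047)
print(idx,arr)
a=lambda v:np.degrees(np.arctan2(v[1],v[0]))
for ax in [np.array([.5319,-.0734]),np.array([.5325,-.0755])]:
    vi=idx[:2]-ax; va=arr[:2]-ax; print(np.hypot(*vi),np.hypot(*va),a(vi)%360,a(va)%360,'wheel',a(va)%360-a(vi)%360)
print('shaft dir',a(arr-tail)%360)
E
```

```text
[ 0.44036198 -0.12251088  0.045     ] [ 0.44470828 -0.1206852   0.047     ]
0.1038801617674864 0.09918813310350535 208.21391551002912 208.47155303730577 wheel 0.2576375272766427
0.10343808739134103 0.09873746987925702 207.03169378035156 207.2342642044147 wheel 0.20257042406313985
shaft dir 206.55475559045976
```

The arrow tip at (87,113) now lies against the index tip at (79,112), with about 0.2° left, which is well inside tolerance. I'll release and rise.

```bash
python3 -m pendant '[[[0,0,0,0,0,0,0.02],[0,0,0,0,0,0,0.035],[0,0,0,0,0,0,0.035],[0,0,0,-0.02,0,0,0.035],[0,0,0,-0.05,0,0,0.035]]]';python3 -m pendant '[[[0,0,0,-0.04,0,0,0.035],[0,0,0,-0.08,0,0,0.035],[0,0,0,-0.12,0,0,0.01],[0,0,0,-0.13,0,0,0.0],[0,0,0,-0.13,0,0,0]]]' 20;  python3 - <<'E'
from h import *
go([.6135,-.0885,.064],79.5)
im,d=get_image('wrist'); save(im,'wrist4.png'); np.save('wrist4.npy',d)
for n in ['wrist','scene','top']:
    if n!='wrist': im,d=get_image(n); save(im,n+'4.png'); np.save(n+'4.npy',d)
    for t in ['arrow_tip','index_tip','wheel_axis','tab_end','end_a','yoke_hinge','tumbler','notch_a']:
        print(n,t,[(np.round(r['xyz'],4).tolist(),round(r['confidence'],2)) for r in place_of(t,n)[:3]])
E
```

```text
time: 6.58
position: [0.5665, -0.1442, 0.1109]
orientation: [0.599, 0.37, 0.605, -0.372]
force: [0.2, -0.3, -0.2]
finger_gap: 0.0345
time: 7.0
position: [0.5714, -0.1451, 0.2468]
orientation: [0.604, 0.372, 0.6, -0.37]
force: [0.4, -0.8, -0.5]
finger_gap: 0.0187
t 7.0 pos [ 0.5714 -0.1451  0.2468] yaw 26.69 F [ 0.4 -0.8 -0.5] gap 0.0187
rot [-52.81   0.32  -0.16] shift [ 0.1829  0.0621 -0.0323] dist 0.196 q [ 0.46  0.52 -0.41  1.64  0.23  1.03  0.45]
wrist arrow_tip [([0.4458, -0.1224, 0.0498], 0.87)]
wrist index_tip [([0.4393, -0.1193, 0.042], 0.56), ([0.5466, 0.0051, 0.0831], 0.43)]
wrist wheel_axis [([0.532, -0.0742, 0.0465], 0.97)]
wrist tab_end []
wrist end_a []
wrist yoke_hinge []
wrist tumbler [([0.6557, -0.2393, 0.0008], 0.59)]
wrist notch_a [([0.5466, 0.0034, 0.0876], 0.94), ([0.4616, -0.0431, 0.0853], 0.92)]
scene arrow_tip [([0.4457, -0.1175, 0.0453], 0.78)]
scene index_tip [([0.4416, -0.1181, 0.042], 0.91)]
scene wheel_axis [([0.5313, -0.0732, 0.0451], 0.61), ([0.5305, -0.0766, -0.0034], 0.44)]
scene tab_end []
scene end_a [([0.4234, 0.0375, 0.1542], 0.71), ([0.5042, 0.0723, 0.1499], 0.67), ([0.4768, 0.0477, 0.0828], 0.16)]
scene yoke_hinge [([0.4747, 0.0479, 0.084], 0.91)]
scene tumbler [([0.465, 0.0606, 0.1658], 0.72), ([0.6559, -0.236, 0.0002], 0.65)]
scene notch_a [([0.5406, -0.0028, 0.086], 0.9)]
top arrow_tip [([0.4485, -0.1196, 0.0464], 0.83), ([0.4739, 0.0391, 0.0842], 0.56)]
top index_tip [([0.4395, -0.1233, 0.0436], 0.71)]
top wheel_axis [([0.5347, -0.0757, 0.0436], 0.76)]
top tab_end [([0.4634, 0.0586, 0.1617], 0.74)]
top end_a [([0.5058, 0.0798, 0.1501], 0.92), ([0.4269, 0.0367, 0.1556], 0.82), ([0.5704, -0.1467, 0.0715], 0.67)]
top yoke_hinge [([0.4724, 0.042, 0.0825], 0.59)]
top tumbler []
top notch_a [([0.5443, 0.0011, 0.0838], 0.79), ([0.4632, -0.044, 0.0834], 0.77)]
```

View pics/wrist4.png

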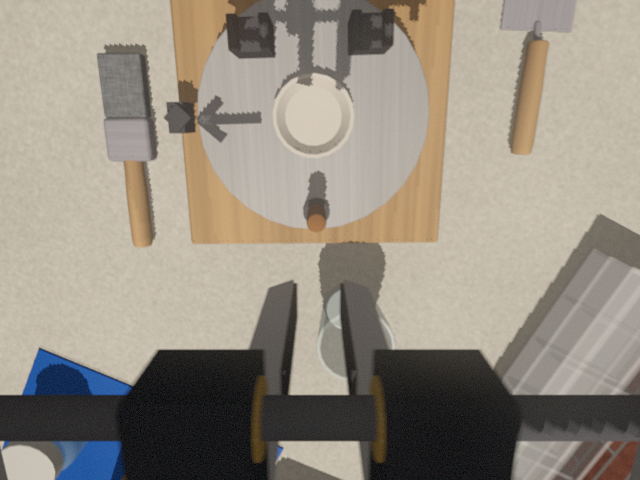

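Arrow and index line up in the wrist view, with the arrow tip at (198,118) and the index at (192,117). The networks put the notches where yaw 26.7° predicts. Next I'll take the closed fingers over to the far (+y) side of the yoke.

```bash
cat >> h.py <<'E'
B=np.radians(26.8); EX=np.array([np.cos(B),np.sin(B),0]); EY=np.array([-np.sin(B),np.cos(B),0])
H=np.array([.4732,.0420,0])
def uv(u,z,x=0): return H+u*EY+x*EX+[0,0,z]
def where():
    s=arm.read_state(); d=s['position']-H; print('x,u,z',round(d@EX,4),round(d@EY,4),round(s['position'][2],4),'F ex,ey,z',np.round([s['force']@EX,s['force']@EY,s['force'][2]],1),'t',round(s['time'],2))
E
python3 -c "
from h import *
where(); go(uv(.06,.25),26.8)"
```

```text
x,u,z 0.0014 -0.2108 0.2435 F ex,ey,z [-0.6  0.6 -0.1] t 8.35
t 8.35 pos [ 0.5695 -0.1455  0.2435] yaw 26.59 F [-0.8  0.3 -0.1] gap 0.0
rot [-0.21 -0.   -0.  ] shift [-0.0065 -0.0024 -0.2708] dist 0.271 q [ 0.46  0.52 -0.41  1.64  0.23  1.03  0.45]
```

```bash
python3 -m pendant '[[[0,0,0,-0.006,-0.002,-0.035,0],[0,0,0,-0.006,-0.002,-0.07,0],[0,0,0,-0.006,-0.002,-0.105,0],[0,0,0,-0.006,-0.002,-0.14,0],[0,0,0,-0.006,-0.002,-0.175,0]]]'; python3 -m pendant '[[[0,0,0,0,0,-0.035,0],[0,0,0,0,0,-0.07,0],[0,0,0,0,0,-0.095,0],[0,0,0,0,0,-0.097,0]]]'; python3 - <<'E'
from h import *
where(); go(uv(.06,.25),26.8)
im,d=get_image('scene'); save(im,'scene5.png')
im,d=get_image('top'); save(im,'top5.png'); np.save('top5d.npy',d)
for t in ['tab_end','end_a','yoke_hinge']: print(t,[(np.round(r['xyz'],4).tolist(),round(r['confidence'],2)) for r in place_of(t,'scene')[:3]])
E
```

```text
time: 8.77
position: [0.4885, 0.0113, 0.2496]
orientation: [0.602, 0.372, 0.601, -0.372]
force: [0.5, 1.2, -0.1]
finger_gap: 0.0005
time: 9.1
position: [0.4437, 0.1018, 0.2501]
orientation: [0.603, 0.37, 0.603, -0.369]
force: [-0.1, 0.2, -0.3]
finger_gap: 0.0005
x,u,z 0.0006 0.0667 0.2501 F ex,ey,z [ 0.   0.2 -0.3] t 9.1
t 9.1 pos [0.4437 0.1018 0.2501] yaw 27.04 F [-0.1  0.2 -0.3] gap 0.0005
rot [ 0.24 -0.1  -0.06] shift [ 0.0001 -0.0006  0.0067] dist 0.007 q [ 0.09  0.32 -0.49  1.97  0.19  0.9  -0.03]
tab_end [([0.4637, 0.0598, 0.1652], 0.9)]
end_a [([0.4219, 0.0396, 0.1564], 0.88), ([0.5068, 0.0749, 0.1517], 0.61)]
yoke_hinge [([0.4758, 0.0463, 0.0828], 0.86), ([0.4399, -0.1181, 0.0418], 0.71)]
```

View pics/scene5.png

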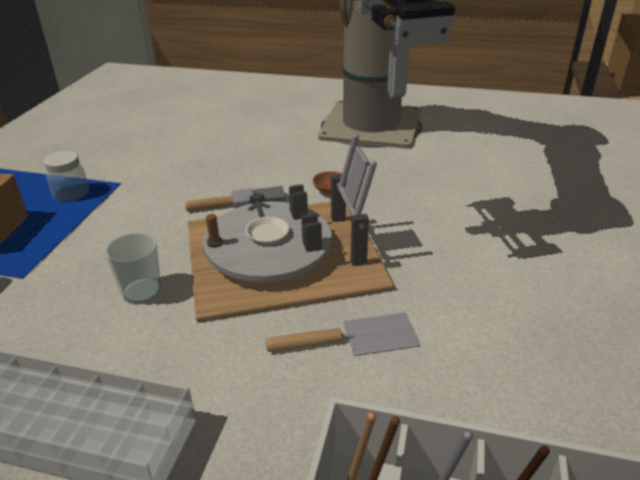

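The scene view shows the fingertips at (397,95), above and beyond the raised yoke at (355,180). Descending behind the tab.

```bash
python3 -m pendant '[[[0,0,0,0.03,0,0,0],[0,0,0,0.06,0,0,0],[0,0,0,0.09,0,0,0],[0,0,0,0.095,0,0,0],[0,0,0,0.095,0,0,0]]]'; python3 - <<'E'
from h import *
where(); go(uv(.023,.1555),26.8)
im,d=get_image('scene'); save(cv2.resize(im[40:280,200:520],None,fx=2.4,fy=2.4,interpolation=cv2.INTER_CUBIC),'scene6.png')
E
```

```text
time: 9.77
position: [0.4451, 0.0955, 0.1531]
orientation: [0.6, 0.371, 0.602, -0.373]
force: [-0.0, 0.5, 0.0]
finger_gap: 0.0004
x,u,z -0.001 0.0604 0.1531 F ex,ey,z [0.2 0.4 0. ] t 9.77
t 9.77 pos [0.4451 0.0955 0.1531] yaw 26.5 F [-0.   0.5  0. ] gap 0.0004
rot [-0.3  -0.05  0.24] shift [-0.0025  0.0012  0.0374] dist 0.038 q [ 0.03  0.47 -0.43  2.09  0.31  0.65 -0.14]
```

View pics/scene6.png

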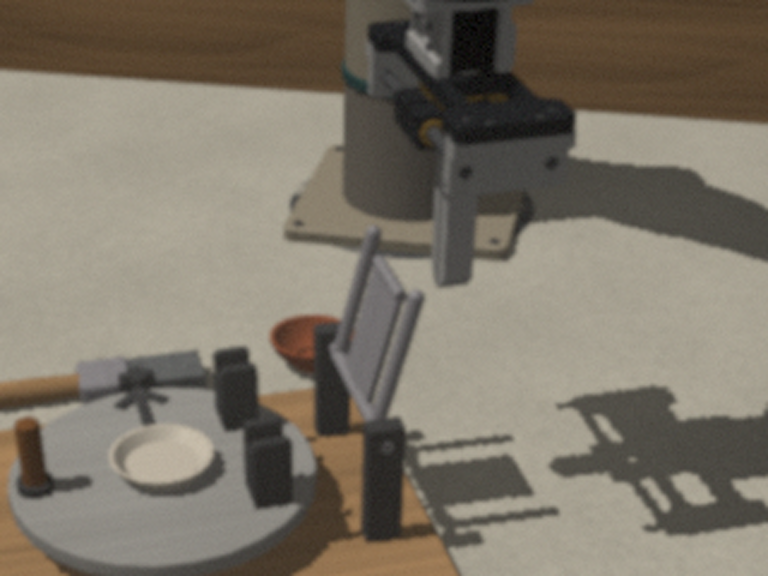

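```bash
python3 -m pendant '[[[0,0,0,0,0.001,0.015,0],[0,0,0,0,0.001,0.027,0],[0,0,0,0,0.001,0.035,0],[0,0,0,-0.002,0.001,0.043,0],[0,0,0,-0.004,0.001,0.051,0]]]'; python3 -c "
from h import *
where(); go(uv(-.0143,.1535),26.8); go(uv(-.0364,.1418),26.8)"
```

```text
time: 10.23
position: [0.4703, 0.0518, 0.1595]
orientation: [0.602, 0.372, 0.601, -0.371]
force: [-0.0, 2.6, -2.0]
finger_gap: 0.0003
x,u,z 0.0019 0.01 0.1595 F ex,ey,z [ 1.1  2.3 -2. ] t 10.23
t 10.23 pos [0.4703 0.0518 0.1595] yaw 26.6 F [-0.   2.6 -2. ] gap 0.0003
rot [-0.2  -0.01 -0.1 ] shift [ 0.006  -0.0018  0.0243] dist 0.025 q [ 0.14  0.47 -0.43  2.04  0.31  0.69 -0.02]
t 10.23 pos [0.4703 0.0518 0.1595] yaw 26.6 F [-0.   2.6 -2. ] gap 0.0003
rot [-0.2  -0.01 -0.1 ] shift [ 0.0177 -0.0017  0.0464] dist 0.05 q [ 0.14  0.47 -0.43  2.04  0.31  0.69 -0.02]
```

```bash
python3 -m pendant '[[[0,0,0,0.003,-0.001,0.012,0],[0,0,0,0.006,-0.001,0.0243,0],[0,0,0,0.011,-0.001,0.0358,0],[0,0,0,0.018,-0.001,0.0464,0],[0,0,0,0.018,-0.001,0.0464,0]]]'; python3 - <<'E'
from h import *
where(); 
for p in [(-.0453,.133),(-.0531,.1232),(-.0609,.106),(-.064,.0875)]: go(uv(*p),26.8)
im,d=get_image('scene'); save(cv2.resize(im[40:280,200:520],None,fx=2.4,fy=2.4,interpolation=cv2.INTER_CUBIC),'scene7.png')
E
```

```text
time: 10.65
position: [0.4899, 0.0064, 0.1389]
orientation: [0.601, 0.372, 0.601, -0.374]
force: [0.2, -0.6, -0.1]
finger_gap: 0.0003
x,u,z -0.0012 -0.0393 0.1389 F ex,ey,z [-0.1 -0.7 -0.1] t 10.65
t 10.65 pos [0.4899 0.0064 0.1389] yaw 26.38 F [ 0.2 -0.6 -0.1] gap 0.0003
rot [-0.42  0.04  0.13] shift [0.0059 0.0012 0.006 ] dist 0.009 q [ 0.21  0.53 -0.41  2.02  0.33  0.66  0.05]
t 10.65 pos [0.4899 0.0064 0.1389] yaw 26.38 F [ 0.2 -0.6 -0.1] gap 0.0003
rot [-0.42  0.04  0.13] shift [0.0157 0.0013 0.0138] dist 0.021 q [ 0.21  0.53 -0.41  2.02  0.33  0.66  0.05]
t 10.65 pos [0.4899 0.0064 0.1389] yaw 26.38 F [ 0.2 -0.6 -0.1] gap 0.0003
rot [-0.42  0.04  0.13] shift [0.0329 0.0014 0.0216] dist 0.039 q [ 0.21  0.53 -0.41  2.02  0.33  0.66  0.05]
t 10.65 pos [0.4899 0.0064 0.1389] yaw 26.38 F [ 0.2 -0.6 -0.1] gap 0.0003
rot [-0.42  0.04  0.13] shift [0.0514 0.0015 0.0247] dist 0.057 q [ 0.21  0.53 -0.41  2.02  0.33  0.66  0.05]
```

View pics/scene7.png

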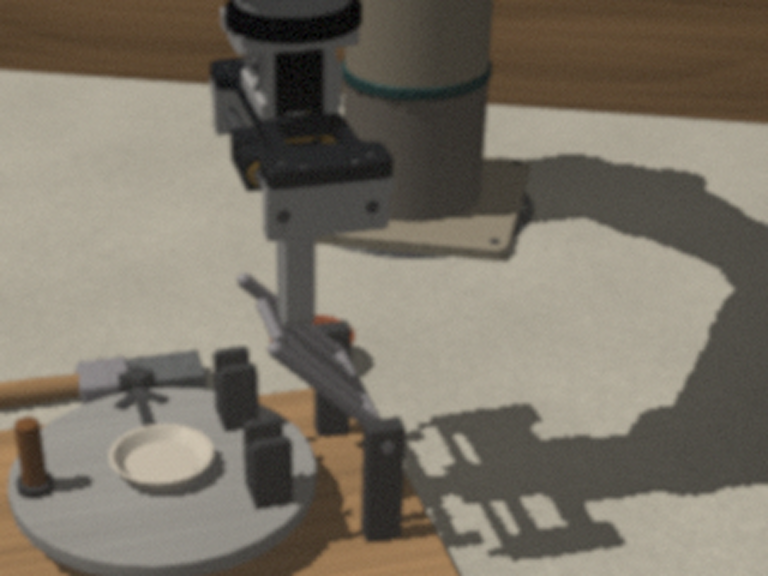

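```bash
python3 -m pendant '[[[0,0,0,0.006,0.001,0.006,0],[0,0,0,0.0157,0.001,0.0138,0],[0,0,0,0.0246,0.001,0.0186,0],[0,0,0,0.0329,0.001,0.0216,0],[0,0,0,0.04,0.001,0.023,0]]]'; python3 - <<'E'
from h import *
where(); 
for p in [(-.064,.0875)]: go(uv(*p),26.8)
im,d=get_image('scene'); save(cv2.resize(im[40:280,200:520],None,fx=2.4,fy=2.4,interpolation=cv2.INTER_CUBIC),'scene8.png')
E
```

```text
time: 11.12
position: [0.5009, -0.0114, 0.0993]
orientation: [0.601, 0.371, 0.601, -0.372]
force: [0.2, -0.4, 2.2]
finger_gap: 0.0008
x,u,z 0.0006 -0.0601 0.0993 F ex,ey,z [-0.  -0.5  2.2] t 11.12
t 11.12 pos [ 0.5009 -0.0114  0.0993] yaw 26.56 F [ 0.2 -0.4  2.2] gap 0.0008
rot [-0.24  0.02  0.04] shift [ 0.0118 -0.0006  0.0039] dist 0.012 q [ 0.22  0.6  -0.37  2.02  0.38  0.59  0.05]
```

View pics/scene8.png

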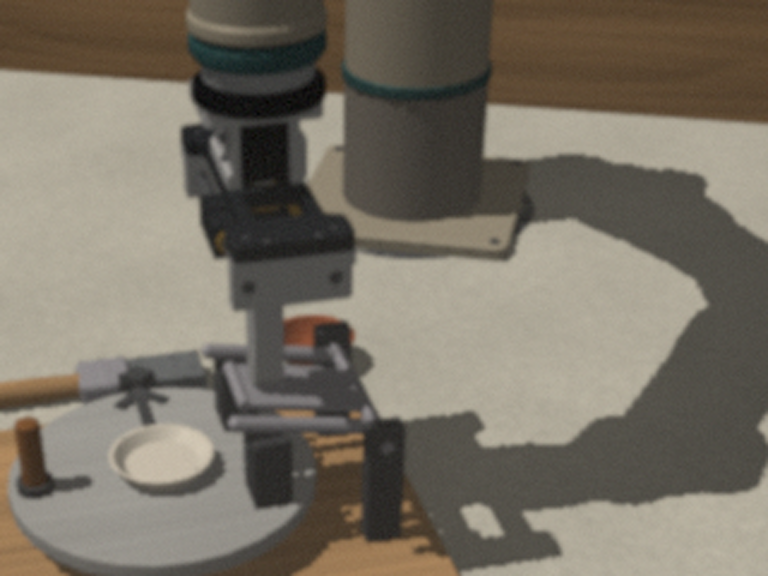

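The legs hang just over the notch blocks at about 10°. Now pressing home in small steps while watching the force.

```bash
python3 -m pendant '[[[0,0,0,0.004,0,0.001,0],[0,0,0,0.008,0,0.002,0],[0,0,0,0.01,0,0.003,0],[0,0,0,0.011,0,0.003,0]]]'; python3 -c "
from h import *
where()"; python3 -m pendant '[[[0,0,0,0.001,0,0,0],[0,0,0,0.002,0,0,0],[0,0,0,0.002,0,0,0]]]'; python3 -c "
from h import *
where()"
```

```text
time: 11.5
position: [0.502, -0.0128, 0.0893]
orientation: [0.602, 0.372, 0.602, -0.371]
force: [-1.4, 0.4, 1.5]
finger_gap: 0.0005
x,u,z 0.001 -0.0619 0.0893 F ex,ey,z [-1.1  1.   1.5] t 11.5
time: 11.75
position: [0.5021, -0.0129, 0.0878]
orientation: [0.602, 0.372, 0.602, -0.372]
force: [-1.1, 0.2, 2.1]
finger_gap: 0.0004
x,u,z 0.001 -0.0621 0.0878 F ex,ey,z [-0.9  0.7  2.1] t 11.75
```

```bash
python3 -m pendant '[[[0,0,0,0.001,0,0,0],[0,0,0,0.002,0,0,0],[0,0,0,0.002,0,0,0]]]'; python3 -c "
from h import *
where()"; python3 -m pendant '[[[0,0,0,0.001,0,0,0],[0,0,0,0.001,0,0,0]]]'; python3 -c "
from h import *
where()"
```

```text
time: 12.0
position: [0.5022, -0.0129, 0.0874]
orientation: [0.602, 0.371, 0.601, -0.372]
force: [-5.9, 1.1, 19.8]
finger_gap: 0.0004
x,u,z 0.0012 -0.0621 0.0874 F ex,ey,z [-4.8  3.6 19.8] t 12.0
time: 12.17
position: [0.5023, -0.0129, 0.0872]
orientation: [0.602, 0.371, 0.601, -0.372]
force: [-6.8, 0.5, 27.8]
finger_gap: 0.0004
x,u,z 0.0012 -0.0621 0.0872 F ex,ey,z [-5.9  3.5 27.8] t 12.17
```

A hard stop came at TCP z = 0.0873, where 0.0875 was expected for fully down, and the force rose to 28 N. I'll lift off and verify.

```bash
python3 -m pendant '[[[0,0,0,-0.01,0,0,0],[0,0,0,-0.04,0,0,0],[0,0,0,-0.08,0,0,0],[0,0,0,-0.12,0,0,0],[0,0,0,-0.15,0,0,0]]]'; python3 -m pendant '[[[0,0,0,0,0,0.03,0],[0,0,0,0,0,0.06,0],[0,0,0,0,0,0.09,0],[0,0,0,0,0,0.12,0],[0,0,0,0,0,0.12,0]]]'; python3 - <<'E'
from h import *
where(); D={}
for n in ['wrist','scene','top']:
    im,d=get_image(n); save(im,n+'9.png'); np.save(n+'9.npy',d)
    if n=='scene': save(cv2.resize(im[130:330,150:430],None,fx=2.8,fy=2.8,interpolation=cv2.INTER_CUBIC),'scene9c.png')
    if n=='top': save(cv2.resize(im[150:370,230:510],None,fx=2.7,fy=2.7,interpolation=cv2.INTER_CUBIC),'top9c.png')
    for t in ['arrow_tip','index_tip','tab_end','end_a','notch_a','tumbler']:
        print(n,t,[(np.round(r['xyz'],4).tolist(),round(r['confidence'],2)) for r in place_of(t,n)[:3]])
E
```

```text
time: 12.58
position: [0.5032, -0.0129, 0.2376]
orientation: [0.603, 0.372, 0.601, -0.371]
force: [0.9, -0.4, -0.4]
finger_gap: 0.0005
time: 13.0
position: [0.5579, -0.1279, 0.2342]
orientation: [0.602, 0.373, 0.598, -0.375]
force: [-0.8, -1.3, -0.6]
finger_gap: 0.0006
x,u,z -0.001 -0.1899 0.2342 F ex,ey,z [-1.3 -0.9 -0.6] t 13.0
wrist arrow_tip [([0.4424, -0.1202, 0.0484], 0.81)]
wrist index_tip [([0.4372, -0.1193, 0.042], 0.8), ([0.5437, 0.0042, 0.0851], 0.2)]
wrist tab_end [([0.5103, -0.0286, 0.0878], 0.65), ([0.5458, 0.0043, 0.0866], 0.39)]
wrist end_a [([0.5449, -0.0037, 0.0878], 0.68), ([0.5485, 0.0026, 0.0852], 0.49), ([0.5323, -0.0775, -0.0007], 0.17)]
wrist notch_a [([0.4636, -0.0444, 0.0844], 0.91), ([0.4638, -0.0412, 0.0849], 0.74), ([0.5462, 0.0045, 0.0834], 0.72)]
wrist tumbler [([0.6568, -0.2362, 0.0011], 0.6)]
scene arrow_tip [([0.4447, -0.1176, 0.0439], 0.93), ([0.4686, -0.0435, 0.0849], 0.72)]
scene index_tip [([0.4427, -0.1173, 0.0453], 0.94)]
scene tab_end [([0.5096, -0.0276, 0.0905], 0.6)]
scene end_a [([0.5466, -0.0013, 0.0815], 0.95)]
scene notch_a [([0.5426, -0.0032, 0.0862], 0.97), ([0.4687, -0.0443, 0.0869], 0.69), ([0.5335, -0.0765, -0.0041], 0.25)]
scene tumbler [([0.6556, -0.2352, -0.0007], 0.57)]
top arrow_tip [([0.4416, -0.121, 0.0466], 0.93)]
top index_tip [([0.4398, -0.1197, 0.044], 0.58), ([0.5713, -0.1457, 0.0699], 0.5)]
top tab_end [([0.5091, -0.0299, 0.082], 0.61), ([0.5712, -0.1456, 0.0684], 0.35)]
top end_a [([0.5458, 0.0011, 0.0815], 0.76), ([0.4663, -0.041, 0.0885], 0.68)]
top notch_a [([0.5436, 0.0027, 0.0852], 0.6), ([0.4653, -0.0447, 0.0822], 0.6)]
top tumbler []
```

View pics/scene9c.png

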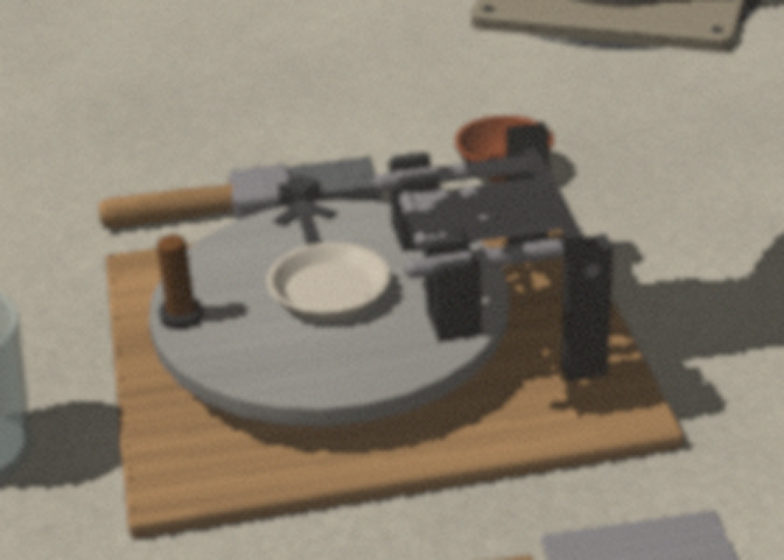

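View pics/wrist9.png

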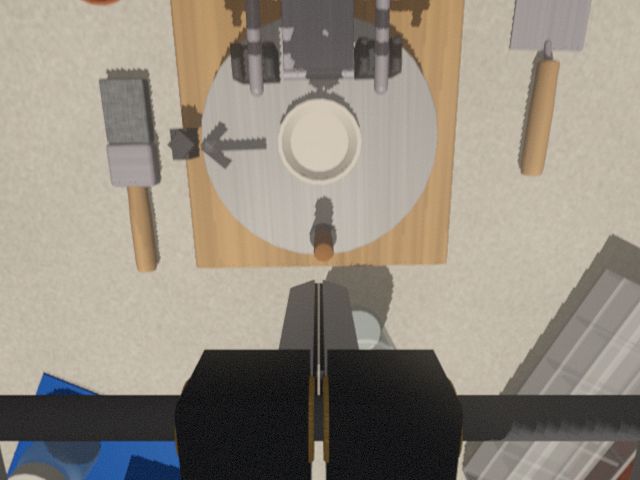

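View pics/top9c.png

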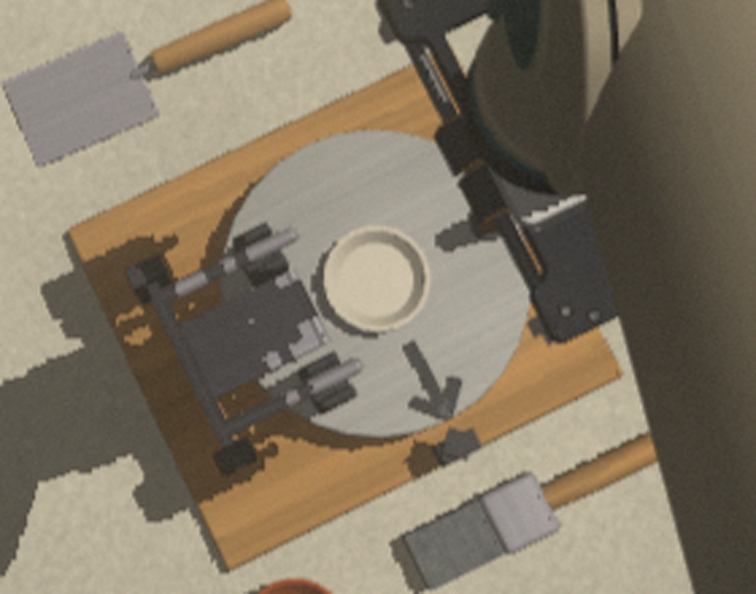

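Both legs lie in the notches, and the arrow meets the index at (200,145) in the wrist view. One numeric check of yoke level and wheel angle, from the depth pictures already taken.

```bash
python3 - <<'E'
from h import *
for n in ['top','scene','wrist']:
    d=np.load(n+'9.npy'); c,f=cal(n)
    v,u=np.mgrid[:480,:640]; P=np.stack([(u-c['cx'])/f*d,(v-c['cy'])/f*d,d],-1)@rot(c['orientation']).T+c['position']
    q=P-H; x=q@EX; w=-(q@EY); z=P[...,2]; ok=(d>0)&(z>.075)&(z<.12)
    for nm,m in [('tab',ok&(abs(x)<.018)&(w>.015)&(w<.07)),('leg+',ok&(abs(x-.045)<.004)&(w>.015)&(w<.092)),('leg-',ok&(abs(x+.045)<.004)&(w>.015)&(w<.092))]:
        if m.sum()>20:
            k=np.polyfit(w[m],z[m],1); print(n,nm,m.sum(),'slope deg',np.degrees(k[0]).round(2),'z@0',k[1].round(4),'z@70',np.polyval(k,.07).round(4))
c,f=cal('wrist')
a=lambda v:np.degrees(np.arctan2(v[1],v[0]))
arr=onplane(c,f,202,145.5,.047); tail=onplane(c,f,266,143.5,.047); print(arr,a(arr-tail)%360)
E
```

```text
top tab 715 slope deg -0.16 z@0 0.0875 z@70 0.0873
top leg+ 214 slope deg -0.13 z@0 0.0891 z@70 0.0889
top leg- 227 slope deg -0.26 z@0 0.0895 z@70 0.0892
scene tab 438 slope deg 0.08 z@0 0.0881 z@70 0.0882
scene leg+ 143 slope deg 0.25 z@0 0.0889 z@70 0.0892
scene leg- 129 slope deg -0.12 z@0 0.0886 z@70 0.0885
wrist tab 3627 slope deg -0.28 z@0 0.0874 z@70 0.0871
wrist leg+ 1120 slope deg -0.93 z@0 0.0896 z@70 0.0885
wrist leg- 1074 slope deg -0.68 z@0 0.0897 z@70 0.0889
[ 0.44277816 -0.11260152  0.047     ] 208.3101949593903
```

The tab and legs are level to within about 0.3° in the top and scene views, and the robot is clear. Handing in.

```bash
python3 -c "
from workcell import close_job,arm
print(arm.read_state()['time'], arm.read_state()['force']); print(close_job())"
```

```text
14.05 [ 0.10726398  0.34669094 -0.78370017]
the job is handed in; nothing more can be done
None
```

The wheel's arrow now points at the index block, and the yoke is fully down with both legs in their notches. I handed the job in at about 14 s of the 61 s allowed.

I gripped the hand post lightly and turned the wheel about 52° clockwise. After letting go, I pushed the yoke over with closed fingertips on its tab and pressed it down to a hard stop. Then I lifted clear.

**Last checks:**
- **Wheel:** the arrow was about 0.2° off the index just before I let go of the post. Afterwards arrow and index still lined up in the wrist and top views, and the arrow shaft read 208° against 207–208° for the index.
- **Yoke:** the stop came at fingertip height 87.3 mm, where 87.5 mm was expected, and the push peaked at 28 N. Depth readings put the tab and both legs level to within 0.3° in the top and scene views.
- **Tumbler:** it still stands at about (0.656, -0.236), with no contact made. The network missed it in the last top view, because the arm hid it, but found it in the other two.

**Disagreement:** the wrist depth showed the legs sloping 0.7–0.9° near the edge of its picture. The other views did not bear this out, so I put it down to noise.

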